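Lock the bracket jig with the safety bolt

TASK

Lock the angle bracket into its nest on the jig: with one fingertip hold the long spring catch bar down, and with the other fingertip push the upright tab so that the bolt slides fully home over the bracket's foot. Then let the catch spring back up so that the bolt is locked, and take the hand away. Only press and push; do not pick up or shift the bracket, the roll of tape, the gauge or the elbow fitting.

Things in the scene. Friction and masses are not known exactly. Their poses are not given: they have to be found in the camera images.
- jig: fixed jig: bare aluminium plate 125 x 200 x 6 mm. Origin on the bench below the bolt's axis. Jig +y: the way the bolt slides home (to the bracket); z up; +x away from the catch bar. Plate x -85 to +40, y -118 to +82 mm. Bar, tab and bracket apart, nothing on it is higher than 35 mm (rod, two bridge guides at y -72 and -9 mm, nest strips, screws)
- bolt (a joint): bolt travel along jig +y (m): 0 withdrawn, 0.043 end stop; 12 mm rod, axis 22.5 mm above the bench, 1 to 2 N friction, stays where left. Catch up: free only from 0 to 0.012, then its tooth blocks. Let go half-way, the catch drops into the next notch (0.019-0.022, 0.029-0.032) and blocks until pressed again. From 0.039 the bolt is home and the catch comes up and locks it
- tab_rear (a point): centre of the rear (-y) face of the upright thumb tab on the bolt: the face to push towards +y; moves with the bolt. The tab is a steel plate 36 mm wide (jig x), 6 mm thick (jig y), from 28 to 66 mm above the bench; this point is at jig x = 0, z = 47 mm, y = -64 mm + bolt travel
- catch (a joint): how far the spring catch is pressed straight down (m): 0 up, 0.010 stop. The bolt is free when it is pressed more than 0.006. It takes about 2 N to start and 6 N at the stop, and springs up when let go
- catch_top (a point): centre of the catch bar's top: dark steel bar with cross grooves, 24 mm wide (jig x), 105 mm long (jig y -105 to 0 mm), parallel to the bolt; top 50 mm above the bench when up, 40 mm when fully pressed. Press it anywhere along its length; a fingertip can slide along it. Its middle line is at jig x = -60 mm (tab middle: x = 0); the gap between bar and tab is 30 mm
- bracket: loose angle bracket in the nest at the jig's +y end: foot 32 x 60 x 8 mm lying on the plate, upright leg 50 mm high, 8 mm thick at its far (+y) end; origin at the middle of the foot's underside, 6 mm above the bench, about 42 mm along jig +y. The home bolt reaches about 30 mm over the foot without touching it
- tape: bystander: roll of black tape lying flat, 55 mm across and 19 mm high, on the bench near the jig; origin at the middle of its underside
- gauge: bystander: small black dial gauge, 56 x 41 x 22 mm, lying on the bench near the jig; origin at the middle of its underside
- elbow: bystander: small black elbow fitting with a brass-coloured end, 17 x 34 x 35 mm, on the bench near the jig; origin at the middle of its underside
Not all that is in view belongs to the job. There is more than one size of the jig; the job needs the larger. What is shaped like the bracket but pink is not meant.

How it is judged:
By the outcome, as a careful person would: the job done as asked, in the order asked, and still so for the second after the job is handed in, with the robot touching nothing.
It also fails if it takes over 43 s, if anything falls off the work surface, if the arm or the gripper's body presses on something with over 40 N, if the wrist force passes 120 N, or if a joint passes its speed limit or range.

ROBOT

A 6-joint arm with a two-finger parallel gripper is mounted at the origin on a cart in front of the work surface, level with it; the furniture and walls round the work are solid. World frame = base frame: x ahead of the robot, y to its left, z up, the work surface at z = 0. Lengths are in m, angles in rad, forces in N, time in s.
With the tool pointing down it reaches from about 0.3 to 0.775 m from the base axis. Payload 14.6 kg.
Tool frame: the origin (TCP) lies at the centre of the arm's flange, where the gripper is bolted on; the fingertips stand 199 mm ahead of it and the grasp point (between the pads) lies 180 mm ahead of it; z points along the fingers, y is the line along which they close (so a half turn about z gives the same grasp; the last joint's range is limited). The gripper opens to 94 mm and grips with 3 to 60 N. Pads are 16 mm wide; open, the fingers measure 119 mm over their backs; the gripper's body (75 mm by 177 mm) begins 78 mm behind the grasp point.
Start: joints at [1.038, 0.3, 1.521, -0, 1.321, -0.067], TCP at [0.247, 0.491, 0.405] pointing down, gripper open.
Joint ranges: [-3.03, 3.03], [-0.79, 2.21], [0.23, 2.52], [-1.04, 4.18], [0, 3.07], [-2.55, 2.55]. Speed limits (rad/s): [2.22, 2.22, 2.57, 3.14, 3.14, 3.14].

INTERFACE

Orientations are given as [roll, pitch, yaw] about the fixed x, y, z axes, in that order (R = Rz(yaw) Ry(pitch) Rx(roll)).
In Python, from station import ctrl gives the robot as it stands. The module is installed in compiled form; this text tells all that it offers.
- The arm moves only by the tool servo_tool, never from a script. Its argument "motion" is a list of rows, each a list of 5 numbers: the closure, from 0 (fully open) to 1 (shut), then the shift along the world's x, y, z in cm, then the turn about the world's z in degrees. A call has 1 to 20 rows; each row is the pose to reach, as a shift and turn from the pose commanded when the call began; what a row does not reach only later rows make up. A row lasts 1/8 s, in which the tool goes at most 62.5 mm and 10.7 degrees, less where a joint would pass 70% of its speed; a pose out of reach is approached as far as the arm can. A call with a gripper value outside its range is refused whole. The fingers move at their own pace and stop on an object; "squeeze" is the grip in N (left out, the last holds). Time passes only in rows, so rows that repeat a pose let the fingers close. It gives the time, the measured TCP pose, the force, the opening and the grip force at its end, in the units of the state.
- ctrl.get_obs(): the state, without advancing time (a new reading comes with each control period).
- ctrl.camera(name): name is "scene" or "top"; returns a dict with "image" (480x640x3 uint8, red, green, blue), "fx", "fy", "cx", "cy" (pixels), "camera_from_world" (4x4, takes a point from world to camera coordinates). Camera axes: x right, y up, looking along -z (the intrinsics and any distortion apply to the point x, -y, -z); pixel columns grow to the right and rows downward; lengths in m; the calibration is good to about 2 mm. A picture is of the moment at which its call begins. There is no depth.
- ctrl.hand_in(): hands the job in; it is judged then, once.
The state is a dict: "time_s": time; "qpos": joint angles; "joint_vel": joint speeds; "tau": joint torques, N m; "ee_pos": TCP position; "eef_rot": TCP orientation; "force": force on the tool from outside, world axes, zero at the start; "moment": the same for the moment, N m; "grip_width": finger opening in m; "grip_force": force on a finger pad.
Only numpy, scipy, OpenCV 4.12 (cv2) and the standard library are available. Lean on these libraries where they do the work, as an engineer would, in place of code of your own. Each camera call takes 0.05 s, during which the arm holds its last target. There are 200 camera calls.

## Working session

There is one attempt and no reset: what is moved stays moved. The work goes in short steps, Python scripts to look and compute and a tool call to move; the robot and the scene stay as the last step left them, time stands still between calls to the robot, and variables do not carry over. Pictures are saved under pics/ and viewed, at most 10 in all, crops included, and the job is handed in when it is done.

Besides the shell and the picture viewer there is one more tool, called as name([rows], argument=value, ...), one row to a line, values as JSON. servo_tool: Moves the arm, as the interface text tells. Its arguments: {"type":"object","properties":{"motion":{"type":"array","items":{"type":"array","items":{"type":"number"}}},"squeeze":{"type":"number"}},"required":["motion"]}

```bash
mkdir -p pics; python3 - <<'E'
from station import ctrl
import cv2,pickle
d={}
for n in("scene","top"):
    c=ctrl.camera(n);d[n]=c;cv2.imwrite(f"pics/{n}0.png",c["image"][:,:,::-1]);print(n,c["fx"],c["fy"],c["cx"],c["cy"],c["camera_from_world"].round(3).tolist(),[k for k in c])
pickle.dump(d,open("cams.pkl","wb"))
o=ctrl.get_obs();print(o)
E
```

```text
scene 620.2928559782889 620.2928559782889 331.22658310249454 229.6802013666643 [[0.612, -0.79, -0.018, -0.255], [0.614, 0.461, 0.641, -0.417], [-0.499, -0.404, 0.767, -0.695], [0.0, 0.0, 0.0, 1.0]] ['image', 'fx', 'fy', 'cx', 'cy', 'camera_from_world']
top 604.3367284949413 604.3367284949413 317.17701119060507 244.79504975924036 [[-0.013, -1.0, 0.001, 0.111], [0.993, -0.013, 0.119, -0.559], [-0.119, 0.002, 0.993, -1.023], [0.0, 0.0, 0.0, 1.0]] ['image', 'fx', 'fy', 'cx', 'cy', 'camera_from_world']
{'time_s': 0.1, 'qpos': array([ 1.03841019e+00,  3.00411607e-01,  1.52149406e+00, -1.34460066e-05,
        1.32069572e+00, -6.65772914e-02]), 'joint_vel': array([-0.00103473, -0.00183763, -0.00097701, -0.0001999 ,  0.00129507,
       -0.0003886 ]), 'tau': array([ 7.53161476e-04, -5.32648444e+01, -3.53291309e+01,  7.08883186e-02,
        2.34241365e-02, -4.59879004e-05]), 'ee_pos': array([0.24701017, 0.49138534, 0.40415567]), 'eef_rot': array([-3.14058529e+00, -5.41138879e-05,  2.67578711e+00]), 'force': array([ 0.24043862,  0.76367183, -0.15066745]), 'moment': array([ 0.0129708 , -0.02568758, -0.02623525]), 'grip_force': 0.0, 'grip_width': 0.09415760299334425}
```

View pics/top0.png

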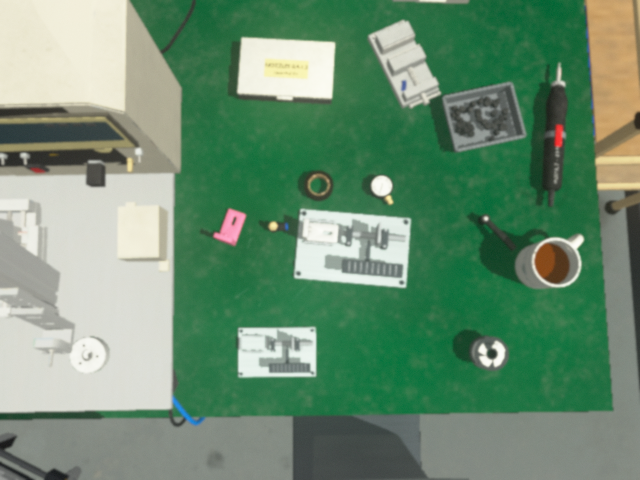

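View pics/scene0.png

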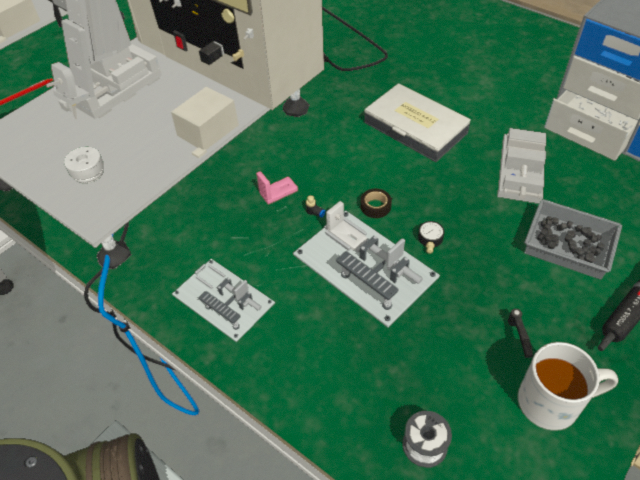

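The top view shows the larger jig at about (353,248) px, with the bracket at its left end, so jig +y is roughly world +y. The dark catch bar is at (372,268) and the tab at (366,240). The tape is at (319,185), the gauge at (381,187) and the elbow at (279,226). The small jig at (277,352) and the pink bracket at (232,228) are decoys.

```bash
cat > h.py <<'E'
import numpy as np,cv2,pickle
def ray(c,u,v,z):
    T=c["camera_from_world"];R=T[:3,:3];o=-R.T@T[:3,3]
    d=R.T@np.array([(u-c["cx"])/c["fx"],-(v-c["cy"])/c["fy"],-1.])
    return (o+d*(z-o[2])/d[2])
def proj(c,p):
    T=c["camera_from_world"];q=T[:3,:3]@np.asarray(p)+T[:3,3]
    return np.array([c["cx"]+c["fx"]*q[0]/-q[2],c["cy"]-c["fy"]*q[1]/-q[2]])
def plate(c,seed):
    im=c["image"].astype(int);g=(im[...,1]-im[...,0]>25)
    m=(~g).astype(np.uint8)
    n,l,s,_=cv2.connectedComponentsWithStats(m);k=l[seed[1],seed[0]]
    mm=(l==k).astype(np.uint8)
    mm=cv2.morphologyEx(mm,cv2.MORPH_OPEN,np.ones((5,5)))
    return mm
E
python3 - <<'E'
from h import *
d=pickle.load(open("cams.pkl","rb"))
c=d["top"];mm=plate(c,(330,270))
cs,_=cv2.findContours(mm,0,1);cn=max(cs,key=cv2.contourArea)
P=np.array([ray(c,u,v,.006)[:2] for u,v in cn[:,0]],np.float32)
r=cv2.minAreaRect(P);print("plate",r,cv2.boxPoints(r).round(4).tolist())
# dark bar
im=c["image"];roi=np.zeros(im.shape[:2],np.uint8);roi[256:282,325:408]=1
dk=((im.max(2)<110)&(roi>0)).astype(np.uint8)
b=cv2.imwrite("pics/crop.png",np.hstack([cv2.resize(im[195:300,285:425,::-1],None,fx=5,fy=5,interpolation=2)]))
ctr=np.array(r[0]);
for th in [0]:
    box=cv2.boxPoints(r)
    # long axis dir toward +y
    e=[box[1]-box[0],box[2]-box[1]];a=max(e,key=np.linalg.norm);a=a/np.linalg.norm(a);a=a*np.sign(a[1])
    X=np.array([a[1],-a[0]])
    O=ctr+X*0.0225+a*0.018
    print("yaw deg",np.degrees(np.arctan2(-a[0],a[1])),"origin",O)
    for n in d:
        for name,p in dict(bar0=(-.06,-.105,.05),bar1=(-.06,0,.05),tab=(0,-.061,.066),c1=(-.085,-.118,.006),c2=(.04,.082,.006),c3=(-.085,.082,.006),c4=(.04,-.118,.006)).items():
            w=O+X*p[0]+a*p[1];print(n,name,w.round(4),proj(d[n],[*w,p[2]]).round(1))
E
```

```text
plate ((0.5582645535469055, 0.041946232318878174), (0.2017405778169632, 0.1251879632472992), 84.27751922607422) [[0.48590001463890076, -0.05220000073313713], [0.6104999780654907, -0.06469999998807907], [0.6305999755859375, 0.13609999418258667], [0.5059999823570251, 0.1485999971628189]]
yaw deg -5.7224884 origin [0.58244721 0.05761305]
scene bar0 [ 0.5123 -0.0409] [393.4 291.8]
scene bar1 [0.5227 0.0636] [340.2 252.8]
scene tab [ 0.5764 -0.0031] [397.1 244.8]
scene c1 [ 0.4861 -0.0513] [387.5 324. ]
scene c2 [0.6304 0.1352] [345.1 208.8]
scene c3 [0.506  0.1477] [292.7 251.2]
scene c4 [ 0.6105 -0.0638] [439.2 273.3]
top bar0 [ 0.5123 -0.0409] [402.  270.7]
top bar1 [0.5227 0.0636] [340.8 265.4]
top tab [ 0.5764 -0.0031] [379.9 232.6]
top c1 [ 0.4861 -0.0513] [404.8 287.2]
top c2 [0.6304 0.1352] [299.2 208.6]
top c3 [0.506  0.1477] [292.9 277.5]
top c4 [ 0.6105 -0.0638] [409.6 218. ]
```

View pics/crop.png

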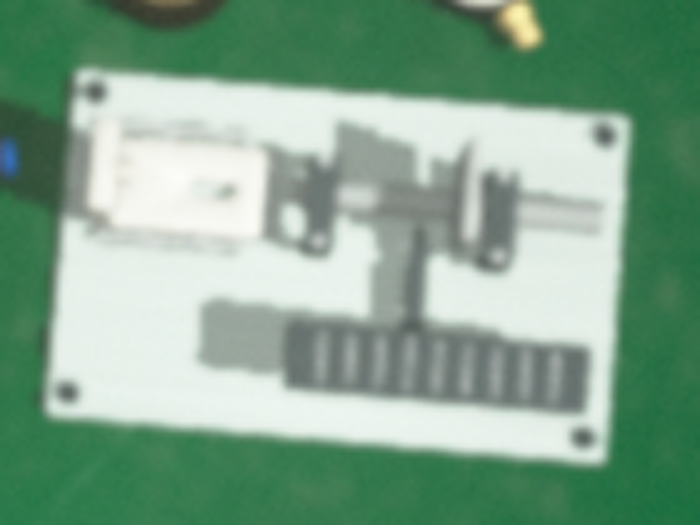

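The crop confirms the jig model: yaw is about -5.7° and the origin about (0.582, 0.056). The bar ends at crop (285,350) and (590,380), and the tab is at (470,195), so the bolt is withdrawn. I'm moving to hover with the fingers half closed, one above the bar and one behind the tab.

servo_tool([
  [0.2, 2, -4, 0, -5],
  [0.5, 5, -9, 0, -12],
  [0.5, 8, -14, 0, -19],
  [0.5, 11, -19, -1, -26],
  [0.5, 14, -24, -2, -33],
  [0.5, 17, -29, -3, -40],
  [0.5, 20, -34, -4, -47],
  [0.5, 23, -39, -5, -54],
  [0.5, 26, -44, -6, -61],
  [0.5, 28, -48, -7, -66],
  [0.5, 29.7, -51.2, -8, -69],
  [0.5, 29.7, -51.2, -9, -69],
  [0.5, 29.7, -51.2, -10.4, -69],
  [0.5, 29.7, -51.2, -10.4, -69],
  [0.5, 29.7, -51.2, -10.4, -69],
])

```text
time_s: 1.98
ee_pos: [0.5439, -0.0199, 0.301]
eef_rot: [3.141, -0.0, 1.473]
force: [-0.2, 0.5, -0.2]
grip_width: 0.0469
grip_force: 0.0
```

```bash
python3 - <<'E'
from h import *
from station import ctrl
o=ctrl.get_obs();print({k:o[k] for k in("time_s","ee_pos","eef_rot","grip_width","force")})
a=[]
for n,(u,v) in dict(scene=(280,130),top=(290,170)).items():
    c=ctrl.camera(n)
    a.append(cv2.resize(c["image"][v:v+180,u:u+160,::-1],None,fx=2.5,fy=2.5,interpolation=2) if n=="top" else cv2.resize(c["image"][v:v+180,u:u+160,::-1],None,fx=2.5,fy=2.5,interpolation=2))
cv2.imwrite("pics/hov.png",np.hstack(a))
E
```

```text
{'time_s': 1.975, 'ee_pos': array([ 0.54393371, -0.01990539,  0.30102112]), 'eef_rot': array([ 3.14122162e+00, -3.74934567e-05,  1.47278279e+00]), 'grip_width': 0.046940519183126216, 'force': array([-0.17312009,  0.5377203 , -0.16588251])}
```

View pics/hov.png

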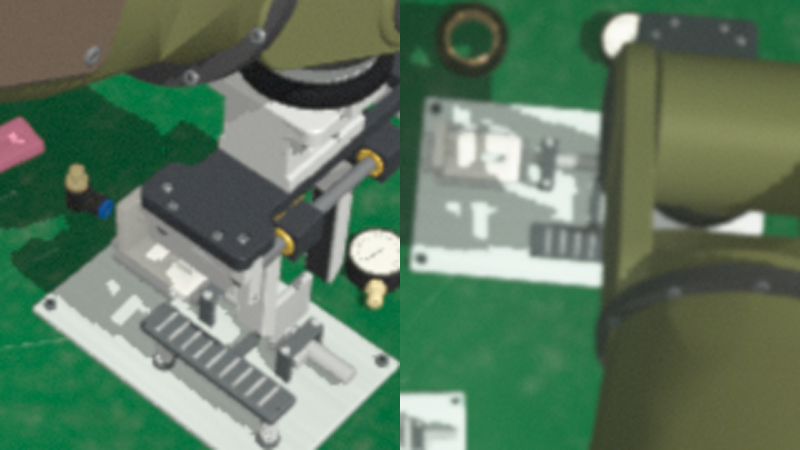

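```bash
python3 - <<'E'
from h import *
d=pickle.load(open("cams.pkl","rb"));c=d["scene"]
for z in(.102,.122,.19):
  for s in(-1,1):
    for b in (-.008,.008):
      for i in (.0235,.0595):
        p=[.5439+s*i*.9952+b*.0979,-.0199-s*i*.0979+b*.9952,z];q=proj(c,p);print(z,s,b,i,q.round(1),((q-[280,130])*2.5).round(0))
E
```

```text
0.102 -1 -0.008 0.0235 [389.5 261.7] [274. 329.]
0.102 -1 -0.008 0.0595 [372.5 277.2] [231. 368.]
0.102 -1 0.008 0.0235 [380.7 255.5] [252. 314.]
0.102 -1 0.008 0.0595 [363.8 270.8] [209. 352.]
0.102 1 -0.008 0.0235 [410.6 242.4] [327. 281.]
0.102 1 -0.008 0.0595 [426.1 228.1] [365. 245.]
0.102 1 0.008 0.0235 [401.9 236.5] [305. 266.]
0.102 1 0.008 0.0595 [417.5 222.5] [344. 231.]
0.122 -1 -0.008 0.0235 [390.2 252.9] [276. 307.]
0.122 -1 -0.008 0.0595 [373.  268.5] [233. 346.]
0.122 -1 0.008 0.0235 [381.3 246.7] [253. 292.]
0.122 -1 0.008 0.0595 [364.1 262.1] [210. 330.]
0.122 1 -0.008 0.0235 [411.7 233.5] [329. 259.]
0.122 1 -0.008 0.0595 [427.5 219.2] [369. 223.]
0.122 1 0.008 0.0235 [402.9 227.6] [307. 244.]
0.122 1 0.008 0.0595 [418.7 213.5] [347. 209.]
0.19 -1 -0.008 0.0235 [393.2 220.6] [283. 226.]
0.19 -1 -0.008 0.0595 [374.8 236.5] [237. 266.]
0.19 -1 0.008 0.0235 [383.6 214.3] [259. 211.]
0.19 -1 0.008 0.0595 [365.3 229.9] [213. 250.]
0.19 1 -0.008 0.0235 [416.  200.7] [340. 177.]
0.19 1 -0.008 0.0595 [432.6 186.2] [382. 140.]
0.19 1 0.008 0.0235 [406.5 194.7] [316. 162.]
0.19 1 0.008 0.0595 [423.2 180.4] [358. 126.]
```

```bash
python3 - <<'E'
from h import *
from station import ctrl
c=ctrl.camera("scene");cv2.imwrite("pics/fing.png",cv2.resize(c["image"][200:310,340:440,::-1],None,fx=5.4,fy=5.4,interpolation=2))
E
```

```text
(no output)
```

View pics/fing.png

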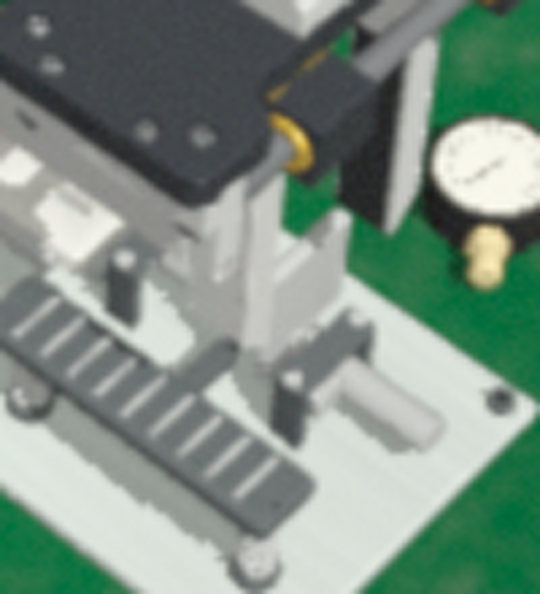

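Both fingertips appear where predicted: the near one at about scene (385,265), above the bar, and the far one at (411,243), behind the tab. I'm pressing down.

servo_tool([
  [0.5, 0, 0, -2, 0],
  [0.5, 0, 0, -4, 0],
  [0.5, 0, 0, -4.6, 0],
  [0.5, 0, 0, -5.0, 0],
  [0.5, 0, 0, -5.3, 0],
  [0.5, 0, 0, -5.6, 0],
  [0.5, 0, 0, -5.8, 0],
  [0.5, 0, 0, -5.8, 0],
  [0.5, 0, 0, -5.8, 0],
])

```text
time_s: 3.25
ee_pos: [0.5441, -0.0206, 0.2429]
eef_rot: [3.141, -0.0, 1.471]
force: [1.3, 0.5, 4.6]
grip_width: 0.0468
grip_force: 2.2
```

servo_tool([
  [0.5, 0, 0, -0.1, 0],
  [0.5, 0, 0, -0.2, 0],
  [0.5, 0, 0, -0.2, 0],
  [0.5, 0, 0, -0.2, 0],
])

```text
time_s: 3.75
ee_pos: [0.5441, -0.0206, 0.2408]
eef_rot: [3.141, -0.0, 1.471]
force: [1.7, -0.4, 4.8]
grip_width: 0.0471
grip_force: 2.6
```

servo_tool([
  [0.5, 0.05, 0.5, -0.2, 0],
  [0.5, 0.1, 1.0, 0, 0],
  [0.5, 0.15, 1.5, 0, 0],
  [0.5, 0.2, 2.0, 0, 0],
  [0.5, 0.25, 2.5, 0, 0],
  [0.5, 0.3, 3.0, 0, 0],
  [0.5, 0.35, 3.5, 0, 0],
  [0.5, 0.4, 4.0, 0, 0],
  [0.5, 0.4, 4.0, 0, 0],
])

```text
time_s: 4.88
ee_pos: [0.5481, 0.0194, 0.2408]
eef_rot: [3.141, 0.001, 1.472]
force: [0.6, -1.6, 5.1]
grip_width: 0.0469
grip_force: 2.7
```

servo_tool([
  [0.5, 0.03, 0.3, 0, 0],
  [0.5, 0.06, 0.6, 0, 0],
  [0.5, 0.08, 0.8, 0, 0],
  [0.5, 0.1, 1.0, 0, 0],
  [0.5, 0.1, 1.0, 0, 0],
])

```text
time_s: 5.5
ee_pos: [0.5491, 0.0288, 0.2408]
eef_rot: [3.141, 0.001, 1.471]
force: [-0.3, -7.8, 6.0]
grip_width: 0.0466
grip_force: 5.6
```

servo_tool([
  [0.5, 0, 0.1, 0, 0],
  [0.5, 0, 0.2, 0, 0],
  [0.5, 0, 0.2, 0, 0],
])

```text
time_s: 5.88
ee_pos: [0.5491, 0.0296, 0.2409]
eef_rot: [3.141, 0.004, 1.47]
force: [-1.4, -19.5, 7.7]
grip_width: 0.0469
grip_force: 11.4
```

The force has climbed to about 20 N, so the bolt is at its end stop. I'm easing off and lifting straight up.

servo_tool([
  [0.5, 0, -0.15, 0, 0],
  [0.5, 0, -0.3, 0, 0],
  [0.5, 0, -0.3, 0.5, 0],
  [0.5, 0, -0.3, 1, 0],
  [0.5, 0, -0.3, 1.5, 0],
  [0.5, 0, -0.3, 3, 0],
  [0.5, 0, -0.3, 6, 0],
  [0.5, 0, -2, 10, 0],
  [0.5, -2, -6, 14, 0],
  [0.5, -6, -11, 15, 0],
  [0.5, -10, -16, 15, 0],
  [0.5, -14, -21, 15, 0],
  [0.5, -16, -26, 15, 0],
  [0.5, -16, -30, 15, 0],
  [0.5, -16, -30, 15, 0],
])

```text
time_s: 7.75
ee_pos: [0.3884, -0.2704, 0.3912]
eef_rot: [3.141, 0.0, 1.468]
force: [0.5, -0.2, -0.1]
grip_width: 0.047
grip_force: 0.0
```

```bash
python3 - <<'E'
from h import *
from station import ctrl
o=ctrl.get_obs();print({k:o[k] for k in("time_s","ee_pos","force")})
a=[]
for n,(u,v) in dict(scene=(280,190),top=(285,170)).items():
    c=ctrl.camera(n)
    a.append(cv2.resize(c["image"][v:v+150,u:u+160,::-1],None,fx=2.5,fy=2.5,interpolation=2))
    for z in(.05,.04): print(n,"bar ends",z,[proj(c,[*p,z]).round(1) for p in((.5121,-.0426),(.5225,.0619))])
    for t in(0,.039,.043): print(n,"tab top",t,proj(c,[.5822+.0997*(t-.061),.0559+.995*(t-.061),.066]).round(1))
cv2.imwrite("pics/end.png",np.hstack(a))
E
```

```text
{'time_s': 7.75, 'ee_pos': array([ 0.38838169, -0.2703643 ,  0.39117837]), 'force': array([ 0.52058737, -0.18922133, -0.09360329])}
scene bar ends 0.05 [array([394.3, 292.4]), array([341. , 253.4])]
scene bar ends 0.04 [array([393.9, 296.3]), array([341. , 257.4])]
scene tab top 0 [397.9 245.4]
scene tab top 0.039 [378.2 231.9]
scene tab top 0.043 [376.2 230.5]
top bar ends 0.05 [array([403. , 270.8]), array([341.8, 265.5])]
top bar ends 0.04 [array([402.2, 271.2]), array([341.6, 266. ])]
top tab top 0 [380.9 232.7]
top tab top 0.039 [358.  230.8]
top tab top 0.043 [355.7 230.6]
```

View pics/end.png

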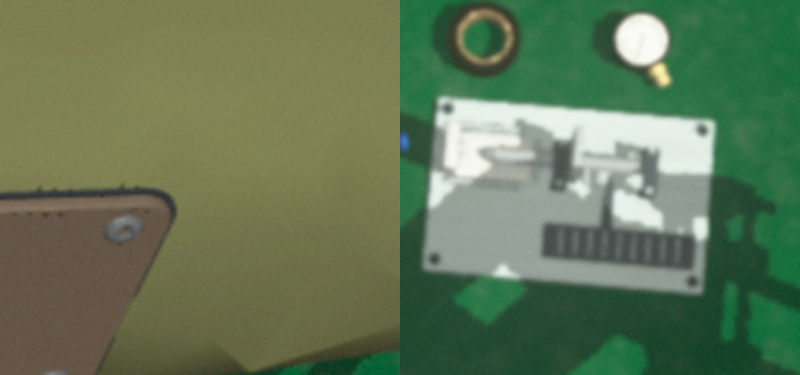

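In the top view the tab is at about (356,230) px, which matches travel of 0.043. The arm hides the scene view, so I'll move aside to check the catch.

servo_tool([
  [0.5, 0, 4, 1, 0],
  [0.5, 0, 9, 1, 5],
  [0.5, 0, 14, 1, 10],
  [0.5, 0, 19, 1, 15],
  [0.5, 0, 24, 1, 20],
  [0.5, 0, 29, 1, 25],
  [0.5, 0, 34, 1, 30],
  [0.5, 0, 39, 1, 35],
  [0.5, 0, 44, 1, 40],
  [0.5, -2, 49, 1, 45],
  [0.5, -4, 54, 1, 50],
  [0.5, -7, 59, 1, 55],
  [0.5, -9, 64, 1, 60],
  [0.5, -11, 69, 1, 65],
  [0.5, -13, 73, 1, 68],
  [0.5, -14, 76, 1, 69],
  [0.5, -14, 76, 1, 69],
  [0.5, -14, 76, 1, 69],
])

```text
time_s: 10.1
ee_pos: [0.2484, 0.4911, 0.4008]
eef_rot: [-3.141, 0.0, 2.677]
force: [0.8, 0.3, -0.6]
grip_width: 0.0473
grip_force: 0.0
```

```bash
python3 - <<'E'
from h import *
from station import ctrl
a=[]
for n,(u,v) in dict(scene=(280,170),top=(265,165)).items():
    c=ctrl.camera(n)
    a.append(cv2.resize(c["image"][v:v+150,u:u+160,::-1],None,fx=2.5,fy=2.5,interpolation=2))
d=pickle.load(open("cams.pkl","rb"))["scene"]
a2=cv2.resize(d["image"][170:320,280:440,::-1],None,fx=2.5,fy=2.5,interpolation=2)
cv2.imwrite("pics/end2.png",np.hstack([a[0],a2]))
E
```

```text
(no output)
```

View pics/end2.png

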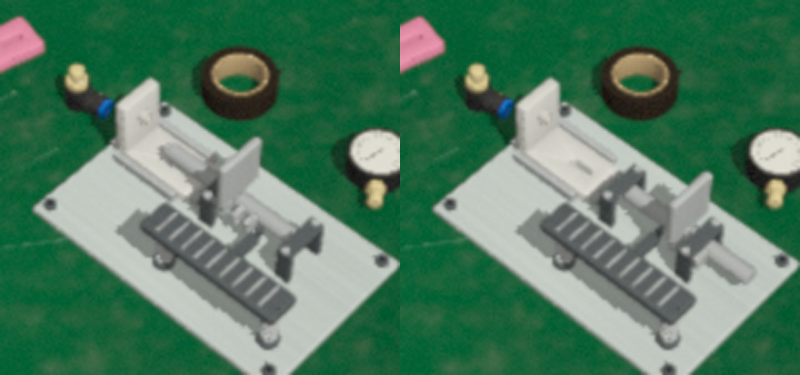

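The after view (left) shows the bolt over the bracket's foot, with the tab at (240,170). The catch bar is at the same height as before (right), ending at (295,300), so it is up and locked. The bracket and bystanders have not moved.

```bash
python3 -c "
from station import ctrl
print(ctrl.hand_in())"
```

```text
the job is handed in; nothing more can be done
None
```

The bolt is fully home over the bracket's foot, the catch is back up and locking it, the hand is clear, and the job was handed in about 10 s into the 43 s limit.

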